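# Raise the sample stand and lock its post at the ring

### The arm

A 6-joint arm with a two-finger parallel gripper is mounted at the origin on the work surface; the furniture and walls round the work are solid. World frame = base frame: x ahead of the robot, y to its left, z up, the work surface at z = 0. Lengths are in m, angles in rad, forces in N, time in s.
With the tool pointing down it reaches from about 0.3 to 0.875 m from the base axis. Payload 6.4 kg.
Tool frame: the origin (TCP) lies midway between the tips of the shut fingers; the grasp point (between the pads) lies 19 mm behind it; z points along the fingers, y is the line along which they close (so a half turn about z gives the same grasp; the last joint's range is limited). The gripper opens to 85 mm and grips with 20 to 120 N. Pads are 22 mm wide; open, the fingers measure 114 mm over their backs; the gripper's body (76 mm by 85 mm) begins 54 mm behind the grasp point. The pads swing forward as they close: fully open they stand 13 mm farther back than shut.
Start: joints at [1.047, 0.181, 1.607, -0, 1.354, -0.206], TCP at [0.18, 0.546, 0.231] pointing down, gripper open.
Joint ranges: [-2.99, 2.99], [-0.89, 2.07], [0.3, 2.58], [-1.14, 4.28], [0, 2.63], [-3.12, 3.12]. Speed limits (rad/s): [2.57, 2.57, 3.01, 3.14, 3.14, 3.14].

### API

Orientations are given as [roll, pitch, yaw] about the fixed x, y, z axes, in that order (R = Rz(yaw) Ry(pitch) Rx(roll)).
In Python, from plant import observe, snapshot, finish_job gives the robot as it stands.
- The arm moves only by the shell command python3 -m jog 'ROWS' [FORCE]. ROWS is JSON, a list of rows, each an object with "delta_rot": the turn, a rotation vector about the world's x, y, z in degrees, a list of three; "delta_pos": the shift along the world's x, y, z in m, a list of three; "gripper": the finger opening in m, from 0 to 0.0854. A call has 1 to 8 rows; each row is the pose to reach, as a shift and turn from the pose commanded when the call began; what a row does not reach only later rows make up. A row lasts 1/10 s, in which the tool goes at most 50 mm and 8.59 degrees, less where a joint would pass 70% of its speed; a pose out of reach is approached as far as the arm can. A call with a gripper value outside its range is refused whole. The fingers move at their own pace and stop on an object; FORCE is the grip in N (left out, the last holds). Time passes only in rows, so rows that repeat a pose let the fingers close. It gives the time, the measured TCP pose, the force, the opening and the grip force at its end, in the units of the state.
- observe(): the state, without advancing time (a new reading comes with each control period).
- snapshot(name): name is "side" or "top"; returns a dict with "frame" (400x640x3 uint8, blue, green, red), "range_z" (400x640 float32, m along the optical axis (not along the pixel's ray), 0 where there is no reading), "camera_matrix" (3x3 intrinsics, pixels), "origin" and "attitude" of the camera in the world. Camera axes: x right, y down, z forward; pixel columns grow to the right and rows downward; lengths in m; the calibration is good to about 2 mm. A picture is of the moment at which its call begins.
- finish_job(): hands the job in; it is judged then, once.
The state is a dict: "time_s": time; "qpos": joint angles; "joint_velocities": joint speeds; "tau": joint torques, N m; "tool_pos": TCP position; "eef_rot": TCP orientation; "contact_force": force on the tool from outside, world axes, zero at the start; "wrist_torque": the same for the moment, N m; "gripper_width": finger opening in m; "finger_force": force on a finger pad.
Only numpy, scipy, OpenCV 4.12 (cv2) and the standard library are available. Lean on these libraries where they do the work, as an engineer would, in place of code of your own. Each camera call takes 0.05 s, during which the arm holds its last target. There are 200 camera calls.

### The job

Set the sample stand to its working height: turn the wing knob of its transit catch clockwise until it clicks over and the tongue is clear of the round head, then grip the head by its rim and lift the post until the engraved ring has just come clear of the collar. The post drops if let go, so keep holding the head there while the same hand swings the upright paddle of the cam lever clockwise (from above) all the way to its stop, for instance by turning about the post so that a finger pushes it. Finish still gripping the head, ring at the collar and lever closed, with the vial, steel cup and petri dish left undisturbed.

Things in the scene. Friction and masses are not known exactly. Their poses are not given: they have to be found in the camera images.
- stand: Aluminium stand, fixed. Origin on the bench on the post's vertical axis; stand +x runs from the catch pillar to the post (pillar on the robot's side, within 0.5 rad), +y is 90 deg counterclockwise of it. Base plate 150 x 116 x 10 mm; column 36 mm across; collar 34 mm across, flat top 90 mm up; steel post 20 mm across slides vertically in it. Catch pillar 20 mm across, 60 mm from the post axis.
- head: Round aluminium head on the post: knurled rim, 50 mm across, 16 mm thick (rim 13 mm), thin black rubber disc on top. Origin at the centre of its underside, 102 mm above the bench with the post down (12 mm above the collar). It turns freely about the post's axis, so the hand gripping it may turn about that axis. Post and head weigh about 0.45 kg.
- head_center (a point): Point on the post's axis at mid height of the head's rim, where to grip (111.5 mm above the bench with the post down); rim 25 mm from it all round.
- collar_top (a point): Centre of the collar's flat top face, 90 mm above the bench; fixed.
- ring_mark (a point): Lower edge of the dark engraved ring (3 mm high) round the post, 10 mm from its axis. With the post down it is hidden 28 mm below the collar's top; it is to stand level with the collar's top face, so the post is to be lifted by 28 mm.
- post (a joint): Height of the post above its lowest position, in m, 0 to 0.045. It slides almost freely and falls under its weight unless held or clamped; 0.028 puts the ring at the collar. While the catch is shut the post cannot rise: do not pull.
- catch (a joint): Turn of the transit catch about its vertical pillar, rad: 0 shut (tongue points from the pillar to the post, over the head's rim), 1.3 fully open, growing clockwise from above. A ball detent resists by about 0.15 N m until half-way (0.65), then drives it on to the stop at 1.3.
- knob_grip (a point): Point on the catch's axis, 143 mm up, in the black wing knob: a bar 30 mm long, 12 wide, 24 high (127 to 151 mm up) that points the same way as the tongue. At catch = 0 it lies along stand x, so pinch it along stand y; it has turned clockwise by the joint's value. Below it: tongue 11 mm wide reaching 50 mm from the axis, hub 19 mm across, their tops 125 mm up.
- lever (a joint): Swing of the cam lever about the post's axis, rad: 0 open (paddle at stand +y of the post), 0.8 closed at its stop, growing clockwise from above (towards stand +x). It stays where it is left. A ring 49 mm across, 74 to 86 mm up, carries the paddle. Closing presses a sprung shoe on the post: up to 0.25 N m, 5 to 8 N at the paddle.
- paddle (a point): Point in the lever's upright black paddle, 43 mm from the post's axis, 124.5 mm up. The paddle is a plate in a vertical plane through that axis: 10 mm thick, 29 to 57 mm from the axis, 84 to 140 mm up, so it stands 4 mm clear of the head's rim and reaches up to mid rim when the ring is at the collar. A finger gripping the rim meets its flat side as the hand turns about the post.
- vial: White screw-capped vial, 36 mm across, 46 mm high, standing near the stand; leave it alone. Origin at the centre of its underside.
- steel_cup: Grey steel cup, 45 mm across, 52 mm high, standing near the stand; leave it alone. Origin at the centre of its underside.
- petri_dish: Clear petri dish, 62 mm across, 13 mm high, near the stand; leave it alone. Origin at the centre of its underside.

How it is judged:
On the way, in this order (a step that is already met when the one before it is completed fails the run):
1. the catch has clicked over and is fully open, the post still down (value of joint catch above 1.15 rad and value of joint post below 0.006 m), for 0.1 s.
2. the post is held by its head with the ring at the collar, the cam lever still open (z of ring_mark in the frame of collar_top between -0.004 and 0.004 m and contact force between the fingers and head above 3 N and value of joint lever below 0.3 rad), for 0.2 s.
3. the cam lever is closed with the post held at the ring (z of ring_mark in the frame of collar_top between -0.004 and 0.004 m and contact force between the fingers and head above 3 N and value of joint lever above 0.73 rad), for 0.2 s.
At the end, for the whole second after the job is handed in: The fingers grip the head (more than 3 N) with the engraved ring's lower edge within 4 mm of the collar's top face, the cam lever is closed (within 0.07 rad of its stop at 0.8) and the catch is open (past 1.15 of 1.3 rad) (all of step 3 and value of joint catch above 1.15 rad); the arm keeps its last pose, push and grip.
It fails at once if the cam lever is swung while the fingers do not hold the head (value of joint lever between 0.35 and 0.7 rad and contact force between the fingers and head below 0.5 N).
It fails at once if the cam lever is swung with the ring more than 7 mm off the collar's top (value of joint lever above 0.4 rad and (z of ring_mark in the frame of collar_top above 0.007 m or z of ring_mark in the frame of collar_top below -0.007 m)).
It fails at once if the vial is pushed over or away (distance of vial from where it was at the start of the episode above 0.03 m).
It fails at once if the steel cup is pushed over or away (distance of steel_cup from where it was at the start of the episode above 0.03 m).
It fails at once if the petri dish is pushed over or away (distance of petri_dish from where it was at the start of the episode above 0.03 m).
It also fails if it takes over 53 s, if anything falls off the work surface, if the arm or the gripper's body presses on something with over 40 N, if the wrist force passes 120 N, or if a joint passes its speed limit or range.

## Working session

There is one attempt and no reset: what is moved stays moved. The work goes in short steps, Python scripts to look and compute and a shell command to move; the robot and the scene stay as the last step left them, time stands still between calls to the robot, and variables do not carry over. Pictures are saved under pics/ and viewed, at most 10 in all, crops included, and the job is handed in when it is done.

```bash
mkdir -p pics
cat > h.py <<'E'
from plant import observe, snapshot
import numpy as np, cv2
from scipy.spatial.transform import Rotation as R
def att(s):
    a=np.array(s["attitude"],float)
    if a.shape==(3,3): return a
    if a.size==4: return None
    return R.from_euler('xyz',a).as_matrix()
def cloud(s):
    K=np.array(s["camera_matrix"]);z=s["range_z"];v,u=np.mgrid[:z.shape[0],:z.shape[1]]
    p=np.dstack([(u-K[0,2])/K[0,0]*z,(v-K[1,2])/K[1,1]*z,z])
    w=p@att(s).T+np.array(s["origin"]); w[z==0]=np.nan
    return w
E
python3 - <<'E'
from h import *
for n in("top","side"):
    s=snapshot(n);cv2.imwrite(f"pics/{n}0.png",s["frame"]);print(n,s["origin"],s["attitude"],s["camera_matrix"])
    np.savez(f"{n}0.npz",w=cloud(s),f=s["frame"])
print(observe())
E
```

```text
top [ 0.49654524 -0.00256764  1.00704812] [-3.02023399  0.00811598 -1.58059506] [[378.68691849   0.         321.60941226]
 [  0.         378.68691849 201.2662081 ]
 [  0.           0.           1.        ]]
side [ 0.58139842 -0.91488058  0.65188336] [-2.11594152e+00 -2.13875453e-02 -1.01726943e-03] [[496.70818844   0.         317.25694555]
 [  0.         496.70818844 202.63311492]
 [  0.           0.           1.        ]]
{'time_s': 0.1, 'qpos': array([ 1.04667440e+00,  1.81505659e-01,  1.60790125e+00,  2.16737143e-05,
        1.35382508e+00, -2.06319202e-01]), 'joint_velocities': array([ 0.00023999, -0.00068787, -0.0017511 , -0.00264489, -0.00064018,
        0.00037074]), 'tau': array([ 1.18178832e-03, -4.45882058e+01, -3.52237272e+01, -3.58094712e-04,
        4.29606327e-03,  6.69225827e-06]), 'tool_pos': array([0.17940644, 0.54576622, 0.23045564]), 'eef_rot': array([-3.13999242e+00, -3.56541649e-04,  2.82378496e+00]), 'contact_force': array([-0.52770419,  0.33924332,  0.26698749]), 'wrist_torque': array([-0.02488953, -0.02220853,  0.08199609]), 'finger_force': 0.0, 'gripper_width': 0.08574118407469589}
```

View pics/top0.png

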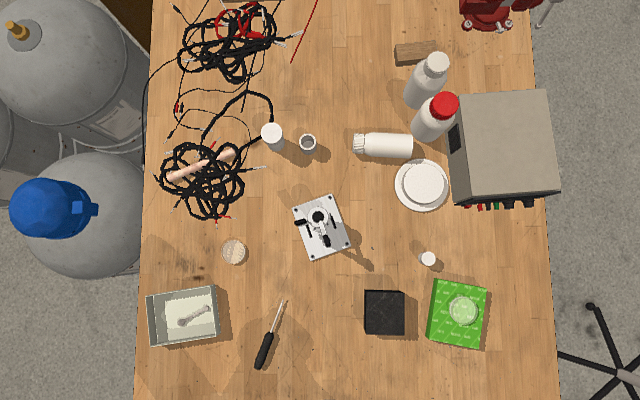

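View pics/side0.png

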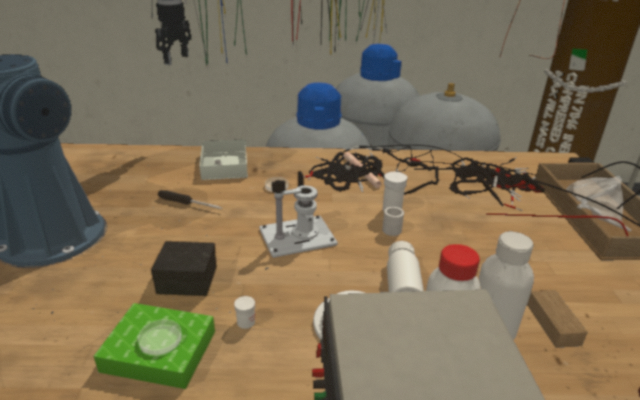

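The stand is at about (320,228) in the top view, with the head disc near (318,217), the knob near (327,241) and the paddle near (303,223). Next I'll measure it.

Run:
```python
from h import *
d=np.load("top0.npz");w,f=d["w"],d["f"]
c=cv2.resize(f[185:270,280:365],None,fx=7,fy=7,interpolation=cv2.INTER_CUBIC);cv2.imwrite("pics/crop0.png",c)
sub=w[185:270,280:365].reshape(-1,3); col=f[185:270,280:365].reshape(-1,3).astype(int)
g=col.sum(1)
def rep(n,m):
    p=sub[m]; print(n,len(p),p.mean(0).round(4),p.min(0).round(4),p.max(0).round(4))
rep("z>145",(sub[:,2]>.145)); rep("z 110-123",(sub[:,2]>.11)&(sub[:,2]<.123)); rep("dark disc",(sub[:,2]>.112)&(sub[:,2]<.123)&(g<150));rep("z131-144",(sub[:,2]>.131)&(sub[:,2]<.144))
z=np.round(sub[:,2]*1000);h=np.histogram(z[~np.isnan(z)],range(-6,160,4));print(list(zip(h[1],h[0])))
pl=sub[(sub[:,2]>.005)&(sub[:,2]<.016)]
r=cv2.minAreaRect((pl[:,:2]*1000).astype(np.float32));print("plate",r)
```

```text
z>145 68 [ 0.5117 -0.0065  0.15  ] [ 0.4975 -0.0146  0.1453] [0.5245 0.0011 0.154 ]
z 110-123 347 [0.5675 0.0144 0.118 ] [ 0.5045 -0.0151  0.1112] [0.5916 0.0642 0.123 ]
dark disc 90 [0.5689 0.0153 0.1183] [0.5493 0.0007 0.1129] [0.582  0.0617 0.1226]
z131-144 51 [0.5546 0.0525 0.1382] [ 0.5021 -0.0033  0.1339] [0.5622 0.0674 0.1437]
[(np.int64(-6), np.int64(480)), (np.int64(-2), np.int64(3392)), (np.int64(2), np.int64(844)), (np.int64(6), np.int64(772)), (np.int64(10), np.int64(999)), (np.int64(14), np.int64(90)), (np.int64(18), np.int64(30)), (np.int64(22), np.int64(4)), (np.int64(26), np.int64(0)), (np.int64(30), np.int64(0)), (np.int64(34), np.int64(0)), (np.int64(38), np.int64(0)), (np.int64(42), np.int64(0)), (np.int64(46), np.int64(0)), (np.int64(50), np.int64(0)), (np.int64(54), np.int64(0)), (np.int64(58), np.int64(1)), (np.int64(62), np.int64(1)), (np.int64(66), np.int64(8)), (np.int64(70), np.int64(5)), (np.int64(74), np.int64(2)), (np.int64(78), np.int64(5)), (np.int64(82), np.int64(13)), (np.int64(86), np.int64(4)), (np.int64(90), np.int64(0)), (np.int64(94), np.int64(1)), (np.int64(98), np.int64(0)), (np.int64(102), np.int64(3)), (np.int64(106), np.int64(3)), (np.int64(110), np.int64(5)), (np.int64(114), np.int64(125)), (np.int64(118), np.int64(205)), (np.int64(122), np.int64(62)), (np.int64(126), np.int64(16)), (np.int64(130), np.int64(1)), (np.int64(134), np.int64(14)), (np.int64(138), np.int64(34)), (np.int64(142), np.int64(5)), (np.int64(146), np.int64(26)), (np.int64(150), np.int64(40)), (np.int64(154), np.int64(1))]
plate ((557.5022583007812, 18.399871826171875), (207.85858154296875, 172.44183349609375), 49.228763580322266)
```

View pics/crop0.png

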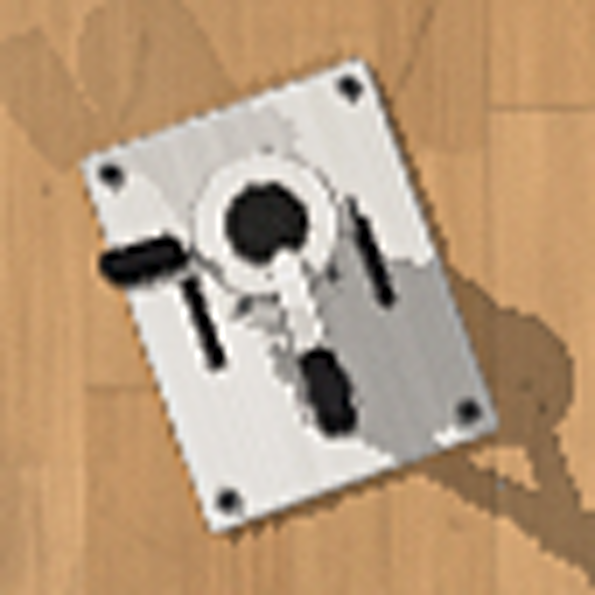

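The crop shows the head disc centred at (266,220), the knob at (329,392) and the paddle at (144,260). I'll turn these into positions by intersecting the rays with the known heights.

```bash
cat >> h.py <<'E'
def ray(s,u,v,z):
    K=np.array(s["camera_matrix"]);d=att(s)@np.array([(u-K[0,2])/K[0,0],(v-K[1,2])/K[1,1],1]);o=np.array(s["origin"])
    return o+d*(z-o[2])/d[2]
def crop(u,v): return (u+.5)/7-.5+280,(v+.5)/7-.5+185
E
python3 - <<'E'
from h import *
s=snapshot("top")
P={}
for n,u,v,z in [("head",266,220,.1165),("disc",266,221,.119),("knob",329,392,.151),("paddle",144,260,.14),("c1",85,160,.01),("c2",360,60,.01),("c3",495,420,.01),("c4",215,530,.01)]:
    P[n]=ray(s,*crop(u,v),z)[:2];print(n,P[n].round(4))
f=lambda d:np.degrees(np.arctan2(d[1],d[0]))
print(f(P["head"]-P["knob"]),np.linalg.norm(P["head"]-P["knob"]),f(P["paddle"]-P["head"])-90,np.linalg.norm(P["paddle"]-P["head"]),f(P["c1"]-P["c4"]),f(P["c2"]-P["c3"]),f(P["c1"]-P["c2"])-90)
# objects via depth
w=cloud(s)
for n,u,v,z in[("vial?",271,130,.046),("cup",308,137,.052),("dish",234,245,.013),("vial",429,255,.046)]: print(n,ray(s,u,v,z).round(3),w[v,u].round(3))
# side camera check of the axis
s=snapshot("side");w=cloud(s);f=s["frame"]
c=cv2.resize(f[165:260,250:345],None,fx=6,fy=6,interpolation=cv2.INTER_CUBIC);cv2.imwrite("pics/side1.png",c)
E
```

```text
head [0.5703 0.0135]
disc [0.5698 0.0134]
knob [ 0.5119 -0.0069]
paddle [0.5557 0.0531]
c1 [0.6026 0.0837]
c2 [ 0.6397 -0.0208]
c3 [ 0.5034 -0.0695]
c4 [0.4637 0.0353]
19.224751690913337 0.061921362354493685 20.29632712349641 0.04227322995163474 19.19428502890136 19.64446730168055 19.5302143686756
vial? [0.803 0.135 0.046] [0.788 0.128 0.095]
cup [0.781 0.038 0.052] [0.787 0.038 0.035]
dish [0.505 0.234 0.013] [ 0.505  0.237 -0.   ]
vial [ 0.475 -0.264  0.046] [ 0.475 -0.264  0.046]
```

View pics/side1.png

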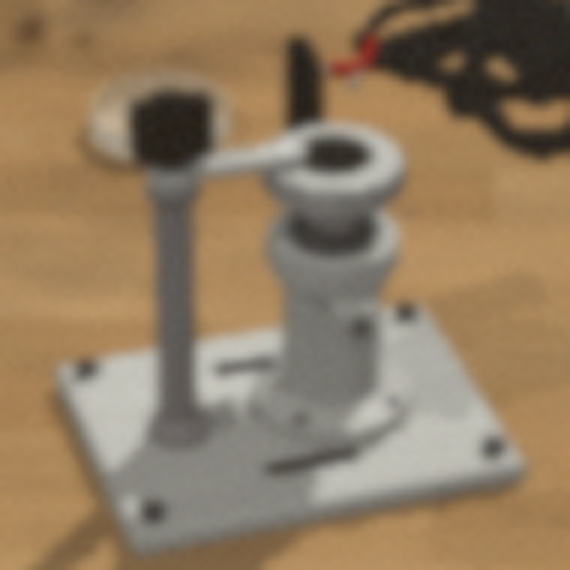

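The stand's yaw is about 19.4°, the post axis is near (0.570, 0.0135) and the knob is near (0.5125, -0.0067). The vial at (0.475,-0.264), the cup at (0.78,0.04) and the dish at (0.505,0.234) are all well clear. I'll move above the knob first.

```bash
python3 -m jog '[{"delta_pos":[0.024,-0.04,0],"delta_rot":[0,0,5],"gripper":0.06},{"delta_pos":[0.048,-0.08,0],"delta_rot":[0,0,10],"gripper":0.06},{"delta_pos":[0.072,-0.12,0],"delta_rot":[0,0,15],"gripper":0.06},{"delta_pos":[0.096,-0.16,0],"delta_rot":[0,0,20],"gripper":0.06},{"delta_pos":[0.12,-0.2,0],"delta_rot":[0,0,25],"gripper":0.06},{"delta_pos":[0.144,-0.24,0],"delta_rot":[0,0,30],"gripper":0.06},{"delta_pos":[0.168,-0.28,0],"delta_rot":[0,0,35],"gripper":0.06},{"delta_pos":[0.192,-0.32,0],"delta_rot":[0,0,37.6],"gripper":0.06}]' 40
python3 -m jog '[{"delta_pos":[0.024,-0.04,0],"delta_rot":[0,0,0],"gripper":0.06},{"delta_pos":[0.048,-0.08,0],"delta_rot":[0,0,0],"gripper":0.06},{"delta_pos":[0.072,-0.12,0],"delta_rot":[0,0,0],"gripper":0.06},{"delta_pos":[0.096,-0.16,0],"delta_rot":[0,0,0],"gripper":0.06},{"delta_pos":[0.12,-0.2,-0.01],"delta_rot":[0,0,0],"gripper":0.06},{"delta_pos":[0.14,-0.232,-0.02],"delta_rot":[0,0,0],"gripper":0.06},{"delta_pos":[0.14,-0.232,-0.02],"delta_rot":[0,0,0],"gripper":0.06}]'
```

```text
time_s: 1.0
tool_pos: [0.3722, 0.2246, 0.2314]
eef_rot: [3.142, 0.001, -2.8]
contact_force: [0.8, 0.7, -0.1]
gripper_width: 0.0598
finger_force: 0.0
time_s: 1.7
tool_pos: [0.5126, -0.0096, 0.2097]
eef_rot: [-3.142, -0.002, -2.808]
contact_force: [-0.9, 1.0, -0.7]
gripper_width: 0.06
finger_force: 0.0
```

```bash
python3 -m jog '[{"delta_pos":[0,0.003,-0.03],"delta_rot":[0,0,0.3],"gripper":0.05},{"delta_pos":[0,0.003,-0.055],"delta_rot":[0,0,0.3],"gripper":0.05},{"delta_pos":[0,0.003,-0.067],"delta_rot":[0,0,0.3],"gripper":0.05},{"delta_pos":[0,0.003,-0.067],"delta_rot":[0,0,0.3],"gripper":0.05}]'
python3 - <<'E'
from h import *
s=snapshot("side");c=cv2.resize(s["frame"][130:250,240:360],None,fx=5,fy=5,interpolation=cv2.INTER_CUBIC);cv2.imwrite("pics/side2.png",c)
E
```

```text
time_s: 2.1
tool_pos: [0.51, -0.0019, 0.1426]
eef_rot: [3.139, -0.003, -2.797]
contact_force: [-0.3, 0.5, 0.9]
gripper_width: 0.0501
finger_force: 0.0
```

View pics/side2.png

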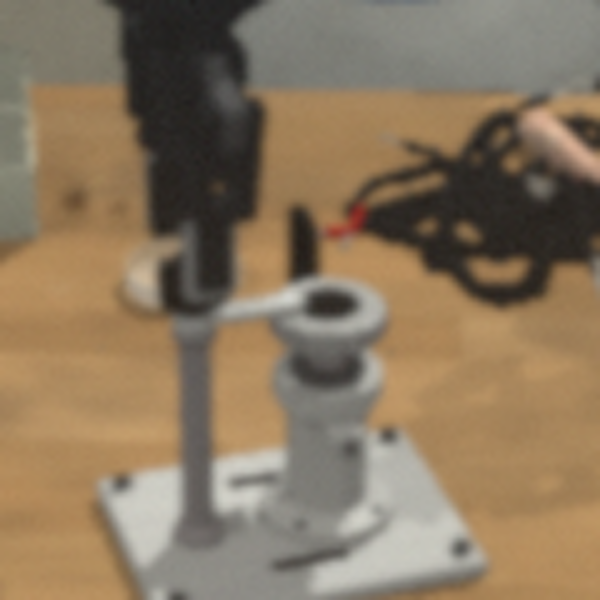

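The near finger at about (205,265) stands in front of the knob at about (195,280), so the fingers straddle it. I'll settle and lower a bit.

```bash
python3 -m jog '[{"delta_pos":[0,0,-0.008],"delta_rot":[0,0,0],"gripper":0.05},{"delta_pos":[0,0,-0.010],"delta_rot":[0,0,0],"gripper":0.05},{"delta_pos":[0,0,-0.010],"delta_rot":[0,0,0],"gripper":0.05},{"delta_pos":[0,0,-0.010],"delta_rot":[0,0,0],"gripper":0.05}]'
python3 -m jog '[{"delta_pos":[0,0,0],"delta_rot":[0,0,0],"gripper":0.05}]'
```

```text
time_s: 2.55
tool_pos: [0.512, -0.0028, 0.1348]
eef_rot: [-3.141, 0.001, -2.798]
contact_force: [-0.5, 0.3, -0.1]
gripper_width: 0.0503
finger_force: 0.0
time_s: 2.65
tool_pos: [0.5119, -0.0028, 0.1347]
eef_rot: [-3.141, 0.001, -2.798]
contact_force: [0.2, 0.2, 0.0]
gripper_width: 0.0495
finger_force: 0.0
```

```bash
python3 -m jog '[{"delta_pos":[0.001,-0.0035,-0.003],"delta_rot":[0,0,0],"gripper":0.05},{"delta_pos":[0.001,-0.0035,-0.003],"delta_rot":[0,0,0],"gripper":0.0},{"delta_pos":[0.001,-0.0035,-0.003],"delta_rot":[0,0,0],"gripper":0.0},{"delta_pos":[0.001,-0.0035,-0.003],"delta_rot":[0,0,0],"gripper":0.0},{"delta_pos":[0.001,-0.0035,-0.003],"delta_rot":[0,0,0],"gripper":0.0},{"delta_pos":[0.001,-0.0035,-0.003],"delta_rot":[0,0,0],"gripper":0.0},{"delta_pos":[0.001,-0.0035,-0.003],"delta_rot":[0,0,0],"gripper":0.0}]' 40
```

```text
time_s: 3.35
tool_pos: [0.5121, -0.0052, 0.1314]
eef_rot: [3.14, -0.001, -2.798]
contact_force: [-2.3, 4.8, 3.6]
gripper_width: 0.0112
finger_force: 41.0
```

```bash
python3 -m jog '[{"delta_pos":[0,0.001,0],"delta_rot":[0,0,-7],"gripper":0.0},{"delta_pos":[0,0.001,0],"delta_rot":[0,0,-14],"gripper":0.0},{"delta_pos":[0,0.001,0],"delta_rot":[0,0,-21],"gripper":0.0},{"delta_pos":[0,0.001,0],"delta_rot":[0,0,-28],"gripper":0.0},{"delta_pos":[0,0.001,0],"delta_rot":[0,0,-35],"gripper":0.0}]'
python3 -m jog '[{"delta_pos":[0,0,0],"delta_rot":[0,0,-7],"gripper":0.0},{"delta_pos":[0,0,0],"delta_rot":[0,0,-14],"gripper":0.0},{"delta_pos":[0,0,0],"delta_rot":[0,0,-21],"gripper":0.0},{"delta_pos":[0,0,0],"delta_rot":[0,0,-28],"gripper":0.0},{"delta_pos":[0,0,0],"delta_rot":[0,0,-35],"gripper":0.0},{"delta_pos":[0,0,0],"delta_rot":[0,0,-39],"gripper":0.0},{"delta_pos":[0,0,0],"delta_rot":[0,0,-39],"gripper":0.0}]'
python3 -c "
from plant import observe;print(observe()['wrist_torque'])"
```

```text
time_s: 3.85
tool_pos: [0.5121, -0.0057, 0.1315]
eef_rot: [-3.14, -0.001, 2.87]
contact_force: [-3.5, -2.3, 3.9]
gripper_width: 0.0115
finger_force: 41.0
time_s: 4.55
tool_pos: [0.5117, -0.0062, 0.1314]
eef_rot: [-3.139, 0.0, 2.192]
contact_force: [-5.4, -4.4, 3.9]
gripper_width: 0.0112
finger_force: 41.1
[-7.64444326e-01  9.49081316e-01  8.38775700e-04]
```

```bash
python3 -m jog '[{"delta_pos":[0,0,0],"delta_rot":[0,0,0],"gripper":0.03},{"delta_pos":[0,0,0],"delta_rot":[0,0,0],"gripper":0.03},{"delta_pos":[0,0,0],"delta_rot":[0,0,0],"gripper":0.03},{"delta_pos":[0,0,0.04],"delta_rot":[0,0,0],"gripper":0.03},{"delta_pos":[-0.04,0,0.08],"delta_rot":[0,0,-8],"gripper":0.085},{"delta_pos":[-0.08,0,0.08],"delta_rot":[0,0,-16],"gripper":0.085},{"delta_pos":[-0.12,0,0.08],"delta_rot":[0,0,-24],"gripper":0.085},{"delta_pos":[-0.12,0,0.08],"delta_rot":[0,0,-32],"gripper":0.085}]'
python3 - <<'E'
from h import *
s=snapshot("top");c=cv2.resize(s["frame"][185:270,280:365],None,fx=7,fy=7,interpolation=cv2.INTER_CUBIC);cv2.imwrite("pics/top2.png",c)
E
```

```text
time_s: 5.35
tool_pos: [0.3887, -0.0043, 0.2107]
eef_rot: [-3.14, -0.0, 1.63]
contact_force: [1.1, 0.8, -0.4]
gripper_width: 0.0844
finger_force: 0.0
```

View pics/top2.png

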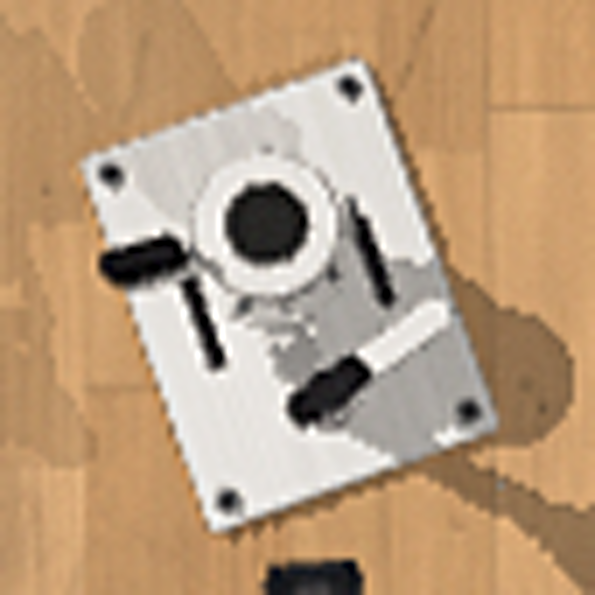

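The catch is open: the tongue points to (440,320) and is clear of the head centred at (266,222). I'll move over the head with the finger line at 135°/-45° in the stand frame.

```bash
python3 -m jog '[{"delta_pos":[0.045,0.005,0],"delta_rot":[0,0,-7],"gripper":0.0854},{"delta_pos":[0.09,0.009,0],"delta_rot":[0,0,-14],"gripper":0.0854},{"delta_pos":[0.135,0.014,0],"delta_rot":[0,0,-22],"gripper":0.0854},{"delta_pos":[0.18,0.018,0],"delta_rot":[0,0,-29],"gripper":0.0854},{"delta_pos":[0.18,0.018,0],"delta_rot":[0,0,-29],"gripper":0.0854},{"delta_pos":[0.18,0.018,0],"delta_rot":[0,0,-29],"gripper":0.0854},{"delta_pos":[0.18,0.018,0],"delta_rot":[0,0,-29],"gripper":0.0854}]'
```

```text
time_s: 6.1
tool_pos: [0.5721, 0.0129, 0.2109]
eef_rot: [-3.141, 0.0, 1.131]
contact_force: [-1.1, -0.2, -0.2]
gripper_width: 0.0855
finger_force: 0.0
```

```bash
python3 -m jog '[{"delta_pos":[-0.003,0.001,-0.03],"delta_rot":[0,0,0],"gripper":0.0854},{"delta_pos":[-0.003,0.001,-0.06],"delta_rot":[0,0,0],"gripper":0.0854},{"delta_pos":[-0.003,0.001,-0.09],"delta_rot":[0,0,0],"gripper":0.0854},{"delta_pos":[-0.003,0.001,-0.11],"delta_rot":[0,0,0],"gripper":0.0854},{"delta_pos":[-0.003,0.001,-0.12],"delta_rot":[0,0,0],"gripper":0.0854},{"delta_pos":[-0.003,0.001,-0.12],"delta_rot":[0,0,0],"gripper":0.0854},{"delta_pos":[-0.003,0.001,-0.12],"delta_rot":[0,0,0],"gripper":0.0854}]'
python3 - <<'E'
from h import *
s=snapshot("side");c=cv2.resize(s["frame"][130:250,240:360],None,fx=5,fy=5,interpolation=cv2.INTER_CUBIC);cv2.imwrite("pics/side3.png",c)
E
```

```text
time_s: 6.8
tool_pos: [0.5703, 0.0135, 0.0927]
eef_rot: [3.14, -0.001, 1.129]
contact_force: [0.4, 0.3, -0.9]
gripper_width: 0.0856
finger_force: 0.0
```

View pics/side3.png

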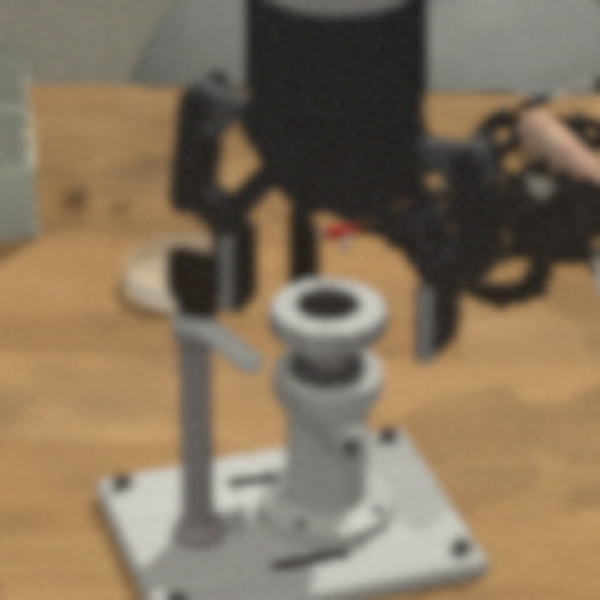

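The fingers straddle the head, with the left pad at (230,270), the right pad at (430,320) and the head at (328,315). I'll lower 3 mm and grip.

```bash
python3 -m jog '[{"delta_pos":[-0.001,0,-0.003],"delta_rot":[0,0,0],"gripper":0.06},{"delta_pos":[-0.001,0,-0.003],"delta_rot":[0,0,0],"gripper":0.03},{"delta_pos":[-0.001,0,-0.003],"delta_rot":[0,0,0],"gripper":0.03},{"delta_pos":[-0.001,0,-0.003],"delta_rot":[0,0,0],"gripper":0.03},{"delta_pos":[-0.001,0,-0.003],"delta_rot":[0,0,0],"gripper":0.03},{"delta_pos":[-0.001,0,-0.003],"delta_rot":[0,0,0],"gripper":0.03}]' 60
```

```text
time_s: 7.45
tool_pos: [0.5676, 0.0143, 0.089]
eef_rot: [-3.139, 0.0, 1.13]
contact_force: [-7.3, 1.0, 9.4]
gripper_width: 0.0484
finger_force: 60.8
```

```bash
python3 -m jog '[{"delta_pos":[0,0,0],"delta_rot":[0,0,0],"gripper":0.03}]'
```

```text
time_s: 7.55
tool_pos: [0.5675, 0.0143, 0.089]
eef_rot: [-3.139, 0.0, 1.13]
contact_force: [-7.1, 1.5, 9.4]
gripper_width: 0.0482
finger_force: 60.8
```

```bash
python3 -m jog '[{"delta_pos":[-0.001,0,0.004],"delta_rot":[0,0,0],"gripper":0.03},{"delta_pos":[-0.001,0,0.01],"delta_rot":[0,0,0],"gripper":0.03},{"delta_pos":[-0.001,0,0.016],"delta_rot":[0,0,0],"gripper":0.03},{"delta_pos":[-0.001,0,0.022],"delta_rot":[0,0,0],"gripper":0.03},{"delta_pos":[-0.001,0,0.027],"delta_rot":[0,0,0],"gripper":0.03},{"delta_pos":[-0.001,0,0.028],"delta_rot":[0,0,0],"gripper":0.03},{"delta_pos":[-0.001,0,0.028],"delta_rot":[0,0,0],"gripper":0.03},{"delta_pos":[-0.001,0,0.028],"delta_rot":[0,0,0],"gripper":0.03}]'
python3 - <<'E'
from h import *
s=snapshot("side");c=cv2.resize(s["frame"][165:235,280:340],None,fx=8,fy=8,interpolation=cv2.INTER_CUBIC);cv2.imwrite("pics/side4.png",c)
E
```

```text
time_s: 8.35
tool_pos: [0.5674, 0.0143, 0.1166]
eef_rot: [-3.141, -0.001, 1.129]
contact_force: [0.4, 5.0, -4.0]
gripper_width: 0.0483
finger_force: 62.7
```

View pics/side4.png

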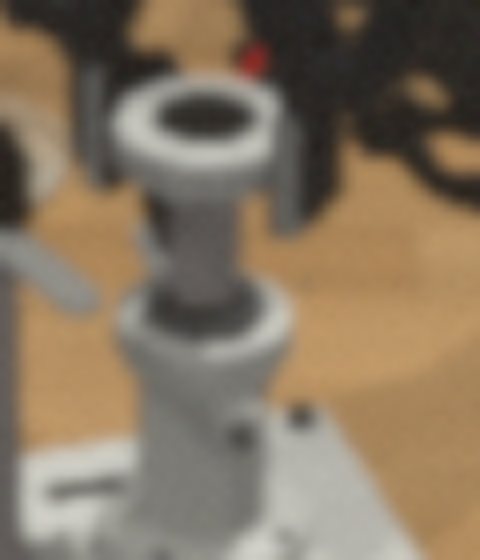

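The head is up, with the post visible down to the collar at about (205,300). The lift reads 27.6 mm and the force on the tool is -4 N, the post's own weight. Next I'll turn clockwise.

```bash
python3 -m jog '[{"delta_pos":[0,0,0.0004],"delta_rot":[0,0,-5],"gripper":0.03},{"delta_pos":[0,0,0.0004],"delta_rot":[0,0,-10],"gripper":0.03},{"delta_pos":[0,0,0.0004],"delta_rot":[0,0,-15],"gripper":0.03},{"delta_pos":[0,0,0.0004],"delta_rot":[0,0,-20],"gripper":0.03},{"delta_pos":[0,0,0.0004],"delta_rot":[0,0,-25],"gripper":0.03},{"delta_pos":[0,0,0.0004],"delta_rot":[0,0,-30],"gripper":0.03},{"delta_pos":[0,0,0.0004],"delta_rot":[0,0,-35],"gripper":0.03}]'
python3 -c "
from plant import observe;print(observe()['wrist_torque'])"
```

```text
time_s: 9.1
tool_pos: [0.5672, 0.0144, 0.1168]
eef_rot: [-3.14, 0.001, 0.515]
contact_force: [-0.3, 6.2, -4.2]
gripper_width: 0.0478
finger_force: 64.7
[ 0.77141815 -0.01459002  0.19099507]
```

```bash
python3 -m jog '[{"delta_pos":[0,0,0.0003],"delta_rot":[0,0,-5],"gripper":0.03},{"delta_pos":[0,0,0.0003],"delta_rot":[0,0,-10],"gripper":0.03},{"delta_pos":[0,0,0.0003],"delta_rot":[0,0,-15],"gripper":0.03},{"delta_pos":[0,0,0.0003],"delta_rot":[0,0,-20],"gripper":0.03},{"delta_pos":[0,0,0.0003],"delta_rot":[0,0,-25],"gripper":0.03},{"delta_pos":[0,0,0.0003],"delta_rot":[0,0,-25],"gripper":0.03}]'
python3 - <<'E'
from h import *
print(observe()['wrist_torque'])
s=snapshot("top");c=cv2.resize(s["frame"][185:270,280:365],None,fx=7,fy=7,interpolation=cv2.INTER_CUBIC);
s=snapshot("side");d=cv2.resize(s["frame"][165:235,285:340],None,fx=6,fy=6,interpolation=cv2.INTER_CUBIC)
p=np.zeros((595,800-595,3),np.uint8);d=cv2.resize(s["frame"][160:250,295:326],(205,595),interpolation=cv2.INTER_CUBIC)
cv2.imwrite("pics/mix5.png",np.hstack([c,d]))
E
```

```text
time_s: 9.7
tool_pos: [0.5671, 0.0146, 0.1169]
eef_rot: [-3.14, 0.001, 0.08]
contact_force: [1.2, 6.2, -6.0]
gripper_width: 0.0478
finger_force: 63.7
[ 0.80638326 -0.10874427  0.05019996]
```

View pics/mix5.png

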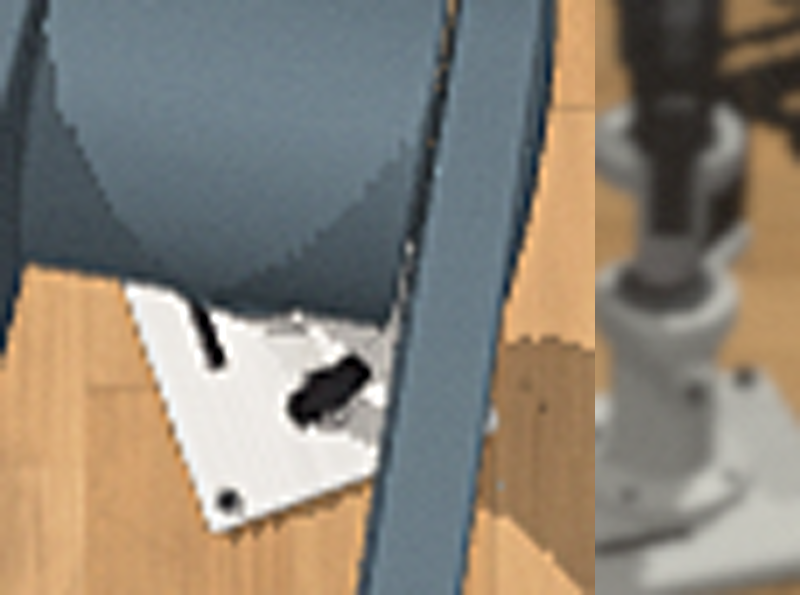

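The side part shows the dark paddle at about (730,200) now swung to the right of the finger. I'll continue in small steps and watch for the stop.

```bash
for i in 1 2; do python3 -m jog '[{"delta_pos":[0,0,0.0002],"delta_rot":[0,0,-2],"gripper":0.03},{"delta_pos":[0,0,0.0002],"delta_rot":[0,0,-4],"gripper":0.03},{"delta_pos":[0,0,0.0002],"delta_rot":[0,0,-4],"gripper":0.03}]' | egrep 'tool|rot|contact'
python3 -c "
from plant import observe;print(observe()['wrist_torque'])";done
```

```text
tool_pos: [0.5667, 0.0147, 0.1169]
eef_rot: [-3.14, 0.002, 0.013]
contact_force: [1.0, 6.8, -4.7]
[0.9673128  0.05918799 0.90351682]
tool_pos: [0.5661, 0.015, 0.1169]
eef_rot: [-3.141, 0.004, -0.054]
contact_force: [-0.7, 7.8, -3.8]
[1.17020986 0.65865578 2.03614572]
```

Run:
```python
from h import *
s=snapshot("side");w=cloud(s).reshape(-1,3);c=s["frame"].reshape(-1,3).sum(1)
d=w[:,:2]-[.5672,.0146];r=np.hypot(*d.T);a=np.degrees(np.arctan2(d[:,1],d[:,0]))-19.4
m=(w[:,2]>.088)&(w[:,2]<.116)&(r>.028)&(r<.062)
for x in np.c_[w[m][:,:3]*1000,r[m]*1000,a[m],c[m]].round(0)[::2]:print(*x.astype(int))
img=cv2.resize(s["frame"][170:220,285:345],None,fx=10,fy=10,interpolation=cv2.INTER_CUBIC);cv2.imwrite("pics/side6.png",img)
```

```text
596 59 113 53 38 313
593 55 110 48 37 233
593 52 109 46 36 205
591 49 108 42 36 159
596 57 104 51 37 278
589 46 107 38 36 147
594 55 102 48 38 169
585 42 107 32 38 163
589 43 106 36 33 104
594 55 99 49 38 175
582 43 104 32 42 134
587 41 105 33 34 110
591 48 101 41 35 115
596 59 95 53 38 278
582 39 104 29 38 101
587 40 103 32 33 108
591 49 98 42 36 116
596 59 92 53 38 278
582 39 101 29 39 107
587 39 101 32 32 94
591 51 94 44 37 132
596 59 90 53 38 289
583 39 98 29 38 105
587 41 97 33 34 105
592 49 92 42 36 175
580 40 95 28 43 130
585 43 93 33 39 102
589 45 93 37 34 174
580 41 92 30 44 123
585 43 91 33 39 120
589 46 89 39 36 253
583 42 89 32 41 139
587 42 89 34 35 254
513 -13 112 61 -173 253
517 -10 111 56 -173 297
513 -13 110 61 -172 259
517 -12 110 57 -171 287
513 -12 107 61 -173 269
517 -12 107 57 -172 294
511 -10 103 62 -176 276
515 -11 104 58 -174 279
519 -6 101 53 -177 338
515 -10 101 58 -174 274
519 -5 98 53 -177 341
515 -10 98 58 -174 276
519 -7 96 53 -175 342
515 -12 97 59 -172 274
519 -11 96 55 -171 347
515 -16 97 60 -169 276
519 -7 92 53 -175 353
514 -9 90 58 -175 277
518 -6 88 53 -177 347
515 -11 89 58 -174 280
```

View pics/side6.png

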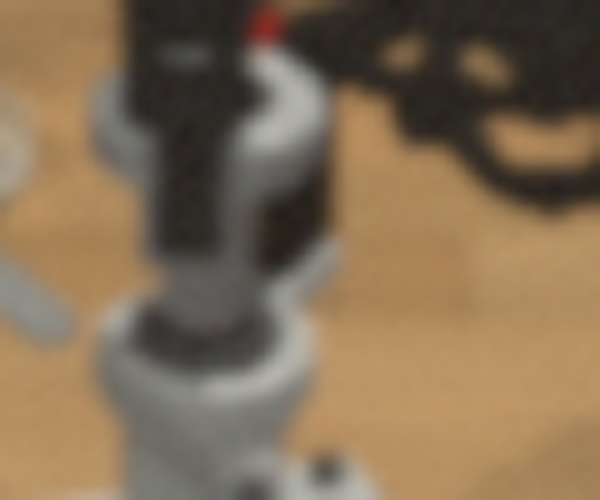

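The paddle's visible face lies at about 37°, so its centre is near 43° in the stand frame. That matches the closed stop at 44.2° and the torque jump. Before handing in, I'll check the head height numerically against the expected top at about 146 mm.

Run:
```python
from h import *
s=snapshot("side");w=cloud(s).reshape(-1,3);c=s["frame"].reshape(-1,3).sum(1)
d=w[:,:2]-[.5672,.0146];r=np.hypot(*d.T)
b=(r<.027)&(c>330)&(w[:,2]>.12);print("head now",np.percentile(w[b][:,2],[2,10,50,90,98]).round(4),b.sum())
d=np.load("side0.npz");w0=d["w"].reshape(-1,3);c0=d["f"].reshape(-1,3).sum(1);r0=np.hypot(w0[:,0]-.5672,w0[:,1]-.0146)
b=(r0<.027)&(c0>330)&(w0[:,2]>.092)&(w0[:,0]>.5672);print("head before",np.percentile(w0[b][:,2],[2,10,50,90,98]).round(4),b.sum())
o=observe();print(o["time_s"],o["tool_pos"],o["finger_force"],o["contact_force"])
```

```text
head now [0.1345 0.1428 0.1461 0.148  0.1485] 90
head before [0.1086 0.1158 0.1187 0.1203 0.1209] 101
10.5 [0.56610279 0.01498959 0.11690037] 87.85255886614323 [-0.9874562   7.21625656 -4.37423938]
```

The head rose by about 27.5 mm, the lever is on its stop, and the grip is firm and static, so I'm handing in.

```bash
python3 -c "
from plant import finish_job;print(finish_job())"
```

```text
the job is handed in; nothing more can be done
None
```

I handed the job in at about 10.5 s: catch fully open, head still gripped with the post up about 27.5 mm (target 28, limit ±4 mm), and cam lever turned to its stop. The hand stayed well clear of the vial, cup and dish; I got no verdict back.

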